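# Re-rig the solar panel stand and restart the lamp with the fine level centred

### The arm

A 7-joint arm with a two-finger parallel gripper is mounted at the origin on the work surface. World frame = base frame: x ahead of the robot, y to its left, z up, the work surface at z = 0. Lengths are in m, angles in rad, forces in N, time in s.
With the tool pointing down it reaches from about 0.425 to 0.925 m from the base axis. Payload 6.8 kg.
Tool frame: the origin (TCP) lies on the mounting face of the last link; the fingertips stand 173 mm ahead of it and the grasp point (between the pads) lies 155 mm ahead of it; z points along the fingers, y is the direction in which the jaws open and shut (so a half turn about z gives the same grasp; the last joint's range is limited). The gripper opens to 85 mm and grips with 20 to 120 N. Pads are 22 mm wide; open, the fingers measure 114 mm over their backs; the gripper's body (76 mm by 85 mm) begins 54 mm behind the grasp point. The pads swing forward as they close: fully open they stand 13 mm farther back than shut.
Start: joints at [-1.425, 0.477, 0.022, 1.555, -0.011, 1.109, -0.083], TCP at [0.169, 0.653, 0.405] pointing down, gripper open.
Joint ranges: [-2.96, 2.96], [-0.34, 2.1], [-1.41, 1.46], [0.24, 2.44], [-1.37, 4.51], [0.17, 1.92], [-2.96, 2.96]. Speed limits (rad/s): [2.39, 2.39, 3.14, 3.14, 3.14, 3.14, 3.14].

### API

Orientations are given as a unit quaternion [w, x, y, z].
In Python, from station import sensors, read_camera, bot gives the robot as it stands. The module is installed in compiled form; this text tells all that it offers.
- The arm moves only by the tool play_rows, never from a script. Its argument "commands" is a list of rows, each a list of 4 numbers: the shift along the tool's x, y, z in m, then the turn about the tool's z in degrees. A call has 1 to 20 rows; each row shifts and turns the commanded pose from where the row before left it, along the tool's axes as they then stand; what a row does not reach is not made up. A row lasts 1/10 s, in which the tool goes at most 50 mm and 8.59 degrees, less where a joint would pass 70% of its speed; a pose out of reach is approached as far as the arm can. A call with a gripper value outside its range is refused whole. "claw" is the finger opening in m, from 0 to 0.0854, set as the call begins (left out, the last holds). The fingers move at their own pace and stop on an object; "force" is the grip in N (left out, the last holds). Time passes only in rows, so rows that do not move let the fingers close. It gives the time, the measured TCP pose, the force and the opening at its end, in the units of the state.
- sensors.get_obs(): the state, without advancing time (a new reading comes with each control period).
- read_camera(name): name is "scene" or "side" or "wrist"; returns a dict with "frame" (384x512x3 uint8, blue, green, red), "depth" (384x512 float32, m along the optical axis (not along the pixel's ray), 0 where there is no reading), "fx", "fy", "cx", "cy" (pixels), "rvec" (rotation vector, rad) and "tvec" (3), from world to camera coordinates, as OpenCV has them; the wrist camera has in their place "T_tool_cam" (4x4, takes a point from camera to tool coordinates, whose origin is the TCP and whose axes are the flange's). Camera axes: x right, y down, z forward; pixel columns grow to the right and rows downward; lengths in m; the calibration is good to about 2 mm. A picture is of the moment at which its call begins: read the wrist's pose just before it.
- bot.hand_in(): hands the job in, once; it reports no verdict.
The state is a dict: "t": time; "q": joint angles; "joint_vel": joint speeds; "joint_torque": joint torques, N m; "eef_pos": TCP position; "tool_rot": TCP orientation; "contact_force": force on the tool from outside, world axes, zero at the start; "torque": the same for the moment, N m; "gripper_width": opening from 0.0 (shut) to 1.0 (fully open).
Only numpy, scipy, OpenCV 4.12 (cv2) and the standard library are available. Lean on these libraries where they do the work, as an engineer would, in place of code of your own. Each camera call takes 0.05 s, during which the arm holds its last target.

### The job

Get the solar-panel rig ready for the next lamp run: flip the ratchet pawl back off the toothed wheel so that it stays off, then lower the panel by its handle bar all the way down onto its rest stop. On the lamp controller, turn the inner (fine) knob so that its pointer lines up with the long middle mark of the scale, without disturbing the outer (coarse) knob around it; only when panel and knob are both set, switch the lamp on by pushing the toggle fully over, away from the robot. Leave the beaker, the cardboard box and the tape roll where they are.

Things in the scene. Friction and masses are not known exactly. Their poses are not given: they have to be found in the camera images.
- stand: Grey steel tilting stand for a small solar panel, fixed to the bench: base 220 x 190 x 16 mm, origin under its centre, z up; its x axis points away from the robot, give or take 0.25 rad. Two 6 mm uprights at x = -92 and +92 mm reach 152 mm up; a strut on the far one carries the pawl. A toothed steel ratchet wheel, 94 mm across, sits at x = 101 to 113 mm, outside the far upright.
- panel_axis (a point): On the panel's tilt axis, midway between the uprights: 130 mm above the stand's origin. The axis runs along the stand's x. Fixed on the stand.
- panel (a joint): Tilt of the solar panel (dark glass in an aluminium frame, 160 x 130 x 16 mm) about the tilt axis, rad: 0 = down on its rest stop, still tilted 0.35 rad, its +y edge high; grows as that edge rises, to 0.95; starts 0.5 to 0.8. A stiff hinge: it stays where it is left, about 3 N at the bar moves it. With the pawl on the wheel it can rise but not go down (but for some play of up to 0.4).
- panel_bar (a point): Middle of the panel's round grey handle bar: 12 mm thick, 116 mm long, along the stand's x, on two 8 mm rods 50 mm either side of the middle. It lies 103 mm from the tilt axis, beyond the panel's high edge, 32 mm clear of the frame; in the stand's frame y = 103 cos(0.35 + panel), z = 130 + 103 sin(0.35 + panel) mm. Pinched from above (fingers on its -y and +y sides) it turns between them.
- pawl (a joint): Angle of the ratchet pawl about its pivot (axis along the stand's x), rad. 0 to 0.17 = its nose rests on the toothed wheel (it starts so); grows to 1.5 as its ball is pushed over towards the stand's +y. It tips by its own weight: past about 0.65 it falls over to 1.5 and stays there, off the wheel; short of that it falls back. Under 1 N moves it.
- pawl_ball (a point): Centre of the black ball, 24 mm across, on the pawl's upstanding lever (10 mm rod), 65 mm from the pivot, in the plane of the ratchet wheel. With the pawl on the wheel it is 18 to 27 mm on the -y side of the pivot and about 60 mm above it (stand axes); fully flipped, 57 mm on the +y side and 31 mm above it.
- pawl_pivot (a point): Pivot of the pawl, fixed on the stand at x = 107, y = 50, z = 204 mm in the stand's frame.
- console: Lamp controller: flat-topped grey box 170 (x) x 250 (y) x 70 mm high, fixed to the bench; origin under its centre, z up, x pointing away from the robot, give or take 0.25 rad. On its pale top, 70 mm above the bench: two knobs on one upright axis at x = 0, y = +50 mm, and the toggle at x = 0, y = -80 mm.
- fine (a joint): Angle of the inner (fine) knob, rad, growing anticlockwise seen from above; 0 = its pointer at the long mark (pointing along the console's +x). Starts 0.7 to 1.35; range -2.4 to 2.4. Light friction (0.03 N m); stays where it is left.
- fine_grip (a point): Point to grip on the inner knob, on the knob axis, 48 mm above the console's top. The knob is a black bar, 52 mm long, 15 mm thick, with flat sides 26 to 64 mm above the top; its pointed end, with a white line on top, is the pointer. The point's x runs along the bar to the pointer: fingers close along its y. The outer knob's top lies 28 mm below this point; fingers must end above it.
- fine_tip (a point): Tip of the inner knob's pointer, 29 mm from the axis, at the top of the bar (64 mm above the console's top).
- scale_mark (a point): Middle of the long dark mark of the printed scale on the console's top, 55 mm from the knob axis along the console's +x; the other marks are much shorter.
- coarse (a joint): Angle of the outer (coarse) knob, rad, growing anticlockwise from above; starts anywhere from -1.5 to 1.5 and must be left there. It turns very easily (0.02 N m).
- coarse_mark (a point): Point on the rim of the outer knob, a fluted black skirt 76 mm across at the foot, 36 mm from the axis, 20 mm above the console's top, beside its short white line.
- toggle (a joint): Angle of the steel lamp toggle, rad: 0 = off, leaning 0.45 rad towards the robot (the console's -x); 0.9 = on, leaning 0.45 rad away (+x). It stays where it is left; about 1.5 N at the tip moves it.
- toggle_tip (a point): Centre of the 18 mm steel ball at the top of the toggle, 52 mm from its pivot, which lies 6 mm above the console's top at x = 0, y = -80 mm in the console's frame. Off, the ball is 23 mm on the -x side of the pivot; on, 23 mm on the +x side; 53 mm above the console's top in both.
- beaker: Glass beaker, 72 mm across, 100 mm tall, standing on the bench; origin under its centre. Leave it alone.
- test_box: Open cardboard box, 120 x 120 x 80 mm; origin under its centre. Leave it alone.
- tape_roll: Roll of blue tape lying flat, 104 mm across, 36 mm high; origin under its centre. Leave it alone.

How it is judged:
On the way, in this order (a step that is already met when the one before it is completed fails the run):
1. the pawl is flipped off the wheel and stays off, the panel still up (value of joint pawl above 1.2 rad and value of joint panel above 0.3 rad), for 0.2 s.
2. panel down on its rest stop and fine pointer at the long mark (in either order), lamp still off (value of joint panel below 0.06 rad and value of joint pawl above 1.2 rad and value of joint fine between -0.12 and 0.12 rad and value of joint toggle below 0.3 rad), for 0.2 s.
3. the lamp is switched on (value of joint toggle above 0.75 rad), for 0.2 s.
At the end, for the whole second after the job is handed in: The pawl is flipped fully off the wheel (beyond 1.2 rad), the panel is down on its rest stop (within 0.06 rad), the inner knob's pointer is within 0.12 rad (7 degrees) of the long mark, the outer knob is where it was (rim mark within 5 mm), and the toggle is on (beyond 0.75 rad) (value of joint pawl above 1.2 rad and value of joint panel below 0.06 rad and value of joint fine between -0.12 and 0.12 rad and value of joint toggle above 0.75 rad and distance of coarse_mark from where it was at the start of the episode below 0.005 m); the robot touches nothing.
It fails at once if the outer knob is disturbed (its rim mark moves 5 mm) (distance of coarse_mark from where it was at the start of the episode above 0.005 m).
It fails at once if the panel is forced down through the engaged ratchet (value of joint pawl below 0.6 rad and value of joint panel below 0.25 rad).
It fails at once if the lamp is switched on before the panel and the fine knob are set (value of joint toggle above 0.6 rad and (value of joint panel above 0.1 rad or value of joint fine above 0.2 rad or value of joint fine below -0.2 rad)).
It fails at once if the beaker, the box or the tape roll is moved (distance of any of beaker, test_box, tape_roll from where it was at the start of the episode above 0.025 m).
It also fails if it takes over 64 s, if anything falls off the work surface, if the arm or the gripper's body presses on something with over 40 N, if the wrist force passes 120 N, or if a joint passes its speed limit or range.

## Working session

There is one attempt and no reset: what is moved stays moved. The work goes in short steps, Python scripts to look and compute and a tool call to move; the robot and the scene stay as the last step left them, time stands still between calls to the robot, and variables do not carry over. Pictures are saved under pics/ and viewed, and the job is handed in when it is done.

Besides the shell and the picture viewer there is one more tool, called after "Call:" in YAML: its name, and indented under it one key for each argument. play_rows: Moves the arm, as the interface text tells. Its arguments: {"type":"object","properties":{"commands":{"type":"array"},"claw":{"type":"number"},"force":{"type":"number"}},"required":["commands"]}

```bash
mkdir -p pics; ls; python3 - <<'E'
from station import sensors, read_camera, bot
import cv2, numpy as np
o=sensors.get_obs(); print({k:np.round(v,4).tolist() for k,v in o.items()})
for n in ("scene","side","wrist"):
    o=sensors.get_obs()
    c=read_camera(n); cv2.imwrite(f"pics/{n}0.png",c["frame"]); np.savez(f"pics/{n}0.npz",pos=o["eef_pos"],rot=o["tool_rot"],**c)
    print(n,{k:np.round(v,4).tolist() for k,v in c.items() if k not in("frame","depth")}, (c["depth"]>0).mean())
E
```

```text
pics
{'t': 0.0, 'q': [-1.4251, 0.4778, 0.0223, 1.5565, -0.0115, 1.1093, -0.0831], 'joint_vel': [0.001, -0.0002, 0.0003, -0.0005, -0.0011, 0.001, -0.0006], 'joint_torque': [-0.0002, -59.6436, 1.6074, -28.1198, 0.0124, 0.0091, -0.0], 'eef_pos': [0.1694, 0.6531, 0.4037], 'tool_rot': [-0.0, 0.1265, 0.992, -0.0009], 'contact_force': [-0.1695, -0.2669, -0.4241], 'torque': [-0.0308, -0.0307, -0.0074], 'gripper_width': 0.9964}
scene {'fx': 380.0138, 'fy': 380.0138, 'cx': 251.2909, 'cy': 189.5473, 'rvec': [1.6834, 2.1124, -0.6177], 'tvec': [0.1214, -0.4012, 1.4412]} 0.99603271484375
side {'fx': 476.8562, 'fy': 476.8562, 'cx': 257.9973, 'cy': 195.3038, 'rvec': [0.389, -2.7997, 1.1111], 'tvec': [0.5751, 0.2212, 1.2051]} 0.9962565104166666
wrist {'fx': 273.1552, 'fy': 273.1552, 'cx': 255.6799, 'cy': 190.9892, 'T_tool_cam': [[0.0014, -0.9568, -0.2908, 0.0733], [1.0, 0.0016, -0.0004, 0.0005], [0.0008, -0.2908, 0.9568, 0.0322], [0.0, 0.0, 0.0, 1.0]]} 0.9959665934244791
```

View pics/scene0.png

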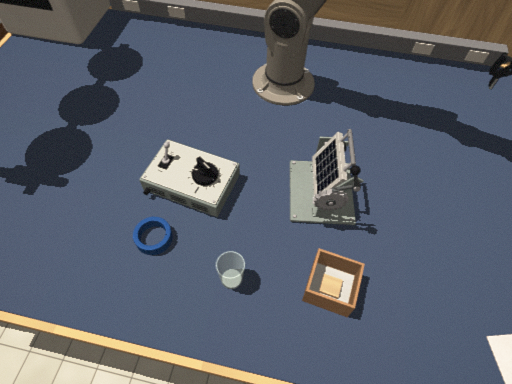

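View pics/side0.png

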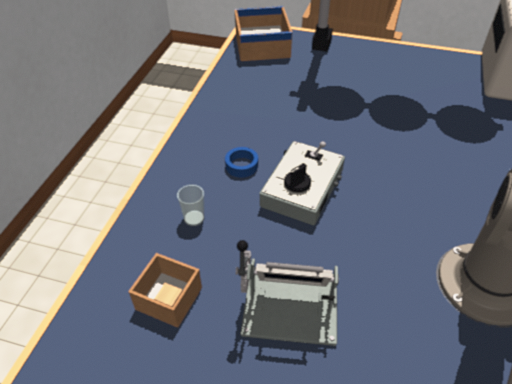

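View pics/wrist0.png

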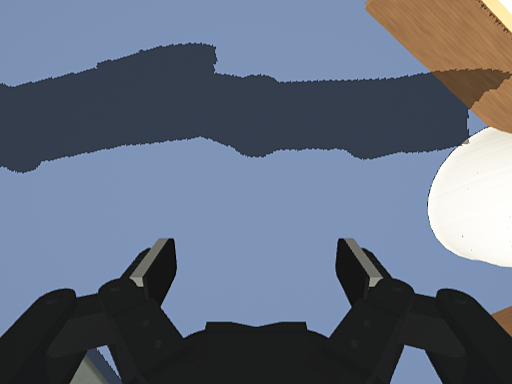

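```bash
cat > h.py <<'E'
import numpy as np, cv2
from scipy.spatial.transform import Rotation as R
from station import sensors, read_camera
def grab(n,tag):
    o=sensors.get_obs(); c=read_camera(n); cv2.imwrite(f"pics/{n}{tag}.png",c["frame"])
    np.savez(f"pics/{n}{tag}.npz",pos=o["eef_pos"],rot=o["tool_rot"],**c); return load(n,tag)
def load(n,tag):
    d=dict(np.load(f"pics/{n}{tag}.npz"))
    if n=="wrist":
        q=d["rot"]; T=np.eye(4);T[:3,:3]=R.from_quat([q[1],q[2],q[3],q[0]]).as_matrix();T[:3,3]=d["pos"]
        W=T@d["T_tool_cam"]
    else:
        W=np.eye(4);Rm=cv2.Rodrigues(d["rvec"])[0];W[:3,:3]=Rm.T;W[:3,3]=-Rm.T@d["tvec"].ravel()
    d["W"]=W; return d
def ray(d,u,v):
    r=np.array([(u-d["cx"])/d["fx"],(v-d["cy"])/d["fy"],1.]); return d["W"][:3,3],d["W"][:3,:3]@r
def onplane(d,u,v,z):
    o,r=ray(d,u,v); return o+r*(z-o[2])/r[2]
def pt(d,u,v):
    o,r=ray(d,u,v); return o+r*d["depth"][int(round(v)),int(round(u))]
def cloud(d):
    v,u=np.mgrid[:384,:512]; Z=d["depth"]
    P=np.stack([(u-d["cx"])/d["fx"]*Z,(v-d["cy"])/d["fy"]*Z,Z],-1)
    return P@d["W"][:3,:3].T+d["W"][:3,3]
def tri(*rs):
    A=0;b=0
    for o,r in rs:
        r=r/np.linalg.norm(r);M=np.eye(3)-np.outer(r,r);A=A+M;b=b+M@o
    x=np.linalg.solve(A,b); return x,[float(np.linalg.norm((np.eye(3)-np.outer(r,r)/(r@r))@(x-o))) for o,r in rs]
def proj(d,p):
    W=np.linalg.inv(d["W"]);c=W[:3,:3]@p+W[:3,3];return c[0]/c[2]*d["fx"]+d["cx"],c[1]/c[2]*d["fy"]+d["cy"]
E
python3 - <<'E'
from h import *
for n,box in (("scene",(120,120,270,115)),("side",(200,130,160,220))):
    d=load(n,"0");x,y,w,h=box
    f=d["frame"][y:y+h,x:x+w]; 
    k=min(800/w,600/h);cv2.imwrite(f"pics/{n}0z.png",cv2.resize(f,None,fx=k,fy=k,interpolation=cv2.INTER_CUBIC));print(k)
    P=cloud(d)
    # top of console: z 0.07
    m=(abs(P[...,2]-.07)<.006)&(d["frame"].min(2)>120)
    m=m.astype(np.uint8);N,l,s,c=cv2.connectedComponentsWithStats(m)
    i=1+s[1:,4].argmax();print(n,s[i],c[i])
    Q=P[l==i];print("z",np.median(Q[:,2]))
    r=cv2.minAreaRect((Q[:,:2]*1000).astype(np.float32));print(r)
    m=(abs(P[...,2]-.016)<.005)&(d["frame"].min(2)>60)
    m=m.astype(np.uint8);N,l,s,c=cv2.connectedComponentsWithStats(m)
    i=1+s[1:,4].argmax();print(n,s[i],c[i]);Q=P[l==i];print("z",np.median(Q[:,2]));print(cv2.minAreaRect((Q[:,:2]*1000).astype(np.float32)))
E
```

```text
2.962962962962963
scene [ 140  139   99   68 2932] [188.27899045 173.22407913]
z 0.0717145337937643
((516.133056640625, -197.95993041992188), (247.89959716796875, 171.14149475097656), 80.44850158691406)
scene [ 290  160   66   65 1900] [312.34105263 197.49684211]
z 0.01753048357808551
((459.00262451171875, 195.606201171875), (223.08221435546875, 190.59585571289062), 10.13695240020752)
2.727272727272727
side [ 260  142   84   70 2631] [303.21056632 175.91600152]
z 0.07079250752854593
((517.1913452148438, -193.71792602539062), (250.76161193847656, 169.50404357910156), 80.67374420166016)
side [ 240  275   96   71 4494] [289.25456164 313.7211838 ]
z 0.01698860131096991
((459.428466796875, 212.07440185546875), (217.60951232910156, 168.79391479492188), 9.321000099182129)
```

View pics/scene0z.png

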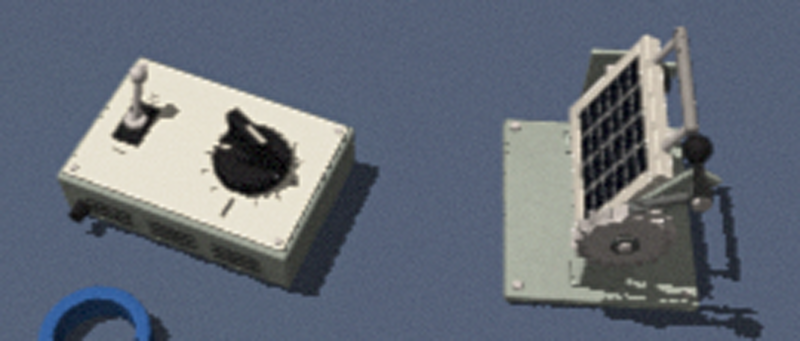

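View pics/side0z.png

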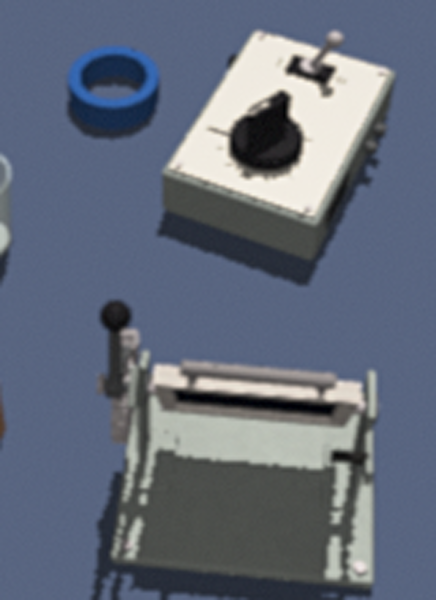

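```bash
python3 - <<'E'
from h import *
a=load("scene","0");b=load("side","0")
def S(u,v):return u/2.963+120,v/2.963+120
def D(u,v):return u/2.7273+200,v/2.7273+130
def yaw(c,t):
    C=np.array([[np.cos(t),-np.sin(t)],[np.sin(t),np.cos(t)]]);return lambda p:np.r_[(np.array(p)[:2]-c)@C,p[2]],lambda p:np.r_[C@np.array(p)[:2]+c,p[2]]
sl,sw=yaw([.459,.197],.17); cl,cw=yaw([.5165,-.196],-.166)
# ball by mask
for d,n in((a,"s"),(b,"d")):
    u,v=proj(d,sw([.107,.028,.264]));m=(d["frame"].max(2)<45).astype(np.uint8);m[:, :int(u)-14]=0;m[:,int(u)+14:]=0;m[:int(v)-14]=0;m[int(v)+14:]=0
    ys,xs=np.nonzero(m);print(n,"pred",u,v,"n",len(xs),xs.min(),xs.max(),ys.min(),ys.max(),xs.mean(),ys.mean())
def T(name,s,d,loc):
    x,e=tri(ray(a,*S(*s)),ray(b,*D(*d)));print(name,np.round(x,4),"res",np.round(e,4),"loc",np.round(loc(x),4))
T("ball",(698,149),(116,316),sl)
T("bar far",(690,128),(184,368),sl)
T("bar near",(681,33),(336,381),sl)
T("toggle ball",(140,67),(336,38),cl)
T("toggle base",(133,122),(312,68),cl)
T("fine tip",(236,113),(284,95),cl)
T("longmark",(228,208),(219,132),cl)
print("axis pred",cw([0,.05,.118]),"toggle",cw([-.023,-.08,.123]),"ball",sw([.107,.028,.264]))
E
```

```text
s pred 353.205251215789 170.81189962971598 n 95 350 359 166 183 354.93684210526317 172.83157894736843
d pred 242.87985430326776 244.80364497228064 n 85 237 246 241 256 241.85882352941175 246.2
ball [0.559  0.2475 0.2667] res [0.0001 0.0001] loc [0.1071 0.0328 0.2667]
bar far [0.5055 0.2481 0.224 ] res [0.0013 0.0013] loc [0.0545 0.0425 0.224 ]
bar near [0.3955 0.2305 0.2229] res [0.0014 0.0014] loc [-0.0569  0.0438  0.2229]
toggle ball [ 0.4769 -0.2692  0.1289] res [0.0017 0.0017] loc [-0.027  -0.0787  0.1289]
toggle base [ 0.5008 -0.2795  0.07  ] res [0.0002 0.0002] loc [-0.0017 -0.085   0.07  ]
fine tip [ 0.5114 -0.161   0.133 ] res [0. 0.] loc [-0.0108  0.0336  0.133 ]
longmark [ 0.5762 -0.1566  0.0668] res [0.0007 0.0007] loc [0.0523 0.0487 0.0668]
axis pred [ 0.52476193 -0.14668732  0.118     ] toggle [ 0.48059707 -0.2710998   0.123     ] ball [0.55972046 0.24269888 0.264     ]
```

```bash
cat >> h.py <<'E'
def frame(c,t):
    C=np.array([[np.cos(t),-np.sin(t)],[np.sin(t),np.cos(t)]]);return (lambda p:np.r_[(np.array(p)[:2]-c)@C,p[2]]),(lambda p:np.r_[C@np.array(p)[:2]+c,p[2]])
SY=.17; CY=-.166
sl,sw=frame([.459,.198],SY); cl,cw=frame([.5165,-.196],CY)
def pose():
    o=sensors.get_obs();q=o["tool_rot"];M=R.from_quat([q[1],q[2],q[3],q[0]]).as_matrix();return np.array(o["eef_pos"]),M,o
def plan(target,ydir=None):
    """total turn (deg) to bring tool y onto ydir (rad world, mod pi), then tool-frame shift after the turn"""
    p,M,o=pose(); cur=np.arctan2(M[1,1],M[0,1]); t=0
    if ydir is not None:
        t=-(ydir-cur); t=(t+np.pi/2)%np.pi-np.pi/2
    M2=M@R.from_euler("z",t).as_matrix()
    s=M2.T@(np.array(target)-p); print("t",round(float(o["t"]),2),"pos",p.round(4),"turn",round(np.degrees(t),2),"shift",s.round(4),"n",round(np.abs(s).max()/.05,1))
E
python3 - <<'E'
from h import *
plan(sw([.107,-.03,.48]),SY+np.pi/2)
E
```

```text
t 0.15 pos [0.1694 0.6532 0.4039] turn -24.28 shift [-0.3154 -0.5277 -0.0755] n 10.6
```

Call:
play_rows:
  commands:
    - [0,0,-0.025,-8.1]
    - [0,0,-0.025,-8.1]
    - [0,0,-0.025,-8.1]
    - [-0.021,-0.0352,0,0]
    - [-0.021,-0.0352,0,0]
    - [-0.021,-0.0352,0,0]
    - [-0.021,-0.0352,0,0]
    - [-0.021,-0.0352,0,0]
    - [-0.021,-0.0352,0,0]
    - [-0.021,-0.0352,0,0]
    - [-0.021,-0.0352,0,0]
    - [-0.021,-0.0352,0,0]
    - [-0.021,-0.0352,0,0]
    - [-0.021,-0.0352,0,0]
    - [-0.021,-0.0352,0,0]
    - [-0.021,-0.0352,0,0]
    - [-0.021,-0.0352,0,0]
    - [-0.021,-0.0352,0,0]
  claw: 0

```text
t: 1.95
eef_pos: [0.5702, 0.185, 0.4795]
tool_rot: [-0.0, -0.085, 0.996, 0.0]
contact_force: [0.3, 0.5, -0.6]
gripper_width: -0.002
```

```bash
python3 - <<'E'
from h import *
plan(sw([.107,-.03,.48]),SY+np.pi/2); print(pose()[2]["gripper_width"])
d=grab("wrist","1"); print(proj(d,sw([.107,.03,.266])))
E
```

```text
t 1.95 pos [0.5702 0.185  0.4795] turn 0.02 shift [ 0.0003  0.0016 -0.0005] n 0.0
-0.002383102438462481
(np.float64(341.97750077826856), np.float64(215.1486531740322))
```

View pics/wrist1.png

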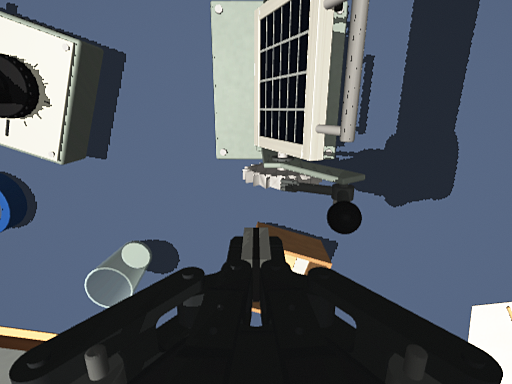

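Call:
play_rows:
  commands:
    - [0,0,0.0275,0]
    - [0,0,0.0275,0]
    - [0,0.012,0,0]
    - [0,0.012,0,0]
    - [0,0.012,0,0]
    - [0,0.012,0,0]
    - [0,0.012,0,0]
    - [0,0.012,0,0]
    - [0,0.012,0,0]
    - [0,0.006,0,0]
    - [0,0,0,0]
    - [0,-0.01,-0.03,0]
    - [0,-0.01,-0.04,0]
    - [0,0,0,0]
    - [0,0,0,0]

```text
t: 3.5
eef_pos: [0.558, 0.2543, 0.4958]
tool_rot: [0.001, -0.084, 0.996, 0.0]
contact_force: [-0.8, 0.8, -1.0]
gripper_width: -0.002
```

```bash
python3 - <<'E'
from h import *
d=grab("wrist","2");grab("side","2")
E
```

```text
(no output)
```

View pics/wrist2.png

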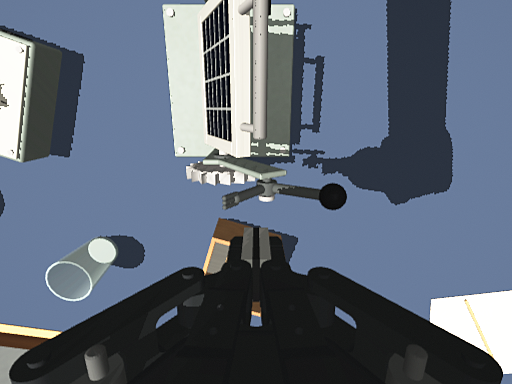

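View pics/side2.png

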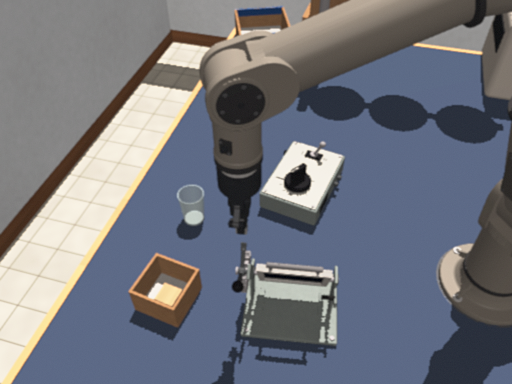

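```bash
python3 - <<'E'
from h import *
d=load("wrist","2");e=load("wrist","1")
f=d["frame"].astype(int)
for w,ims,v,z in(("2",d,70,.223),("1",e,70,.223)):
    print(w,ims["frame"][v,230:380:1].max(1).tolist() if 0 else "", [sl(onplane(ims,u,v,z)).round(4).tolist() for u in ((254,269) if w=="2" else (349,364))])
print("ball",proj(d,sw([.107,.107,.235])))
# depth-based cloud slice around bar top
for w in(d,e):
    P=cloud(w);Q=np.array([sl(p) for p in P.reshape(-1,3)]);m=(abs(Q[:,0])<.058)&(Q[:,2]>.21)&(Q[:,2]<.24)&(abs(Q[:,1]-.043)<.03);Q=Q[m];print(len(Q),np.percentile(Q,[2,50,98],axis=0).round(4).tolist())
plan(sw([0,.043,.44]),SY+np.pi/2)
E
```

```text
2  [[0.005, 0.0377, 0.223], [0.005, 0.0498, 0.223]]
1  [[0.0064, 0.0389, 0.223], [0.0064, 0.0502, 0.223]]
ball (np.float64(333.0959424120655), np.float64(194.37273575941512))
2040 [[-0.0423, 0.0354, 0.2145], [0.0024, 0.0423, 0.2271], [0.0555, 0.0479, 0.229]]
2333 [[-0.0368, 0.0358, 0.2162], [0.0064, 0.0403, 0.2269], [0.0554, 0.0468, 0.229]]
t 3.6 pos [0.5573 0.2551 0.4937] turn -0.0 shift [0.1065 0.0034 0.0539] n 2.1
```

Call:
play_rows:
  commands:
    - [0.0355,0.0014,0,0]
    - [0.0355,0.0014,0,0]
    - [0.0355,0.0014,0.014,0]
    - [0,0,0.02,0]
    - [0,0,0.02,0]
    - [0,0,0.02,0]
    - [0,0,0.02,0]
    - [0,0,0.017,0]
    - [0,0,0,0]
  claw: 0.05
  force: 25

```text
t: 4.5
eef_pos: [0.4506, 0.241, 0.3805]
tool_rot: [-0.003, -0.085, 0.996, -0.002]
contact_force: [-0.5, 0.3, 0.4]
gripper_width: 0.586
```

```bash
python3 - <<'E'
from h import *
plan(sw([0,.0438,.382]),SY+np.pi/2)
grab("wrist","3")
E
```

```text
t 4.5 pos [0.4506 0.241  0.3805] turn 0.05 shift [-0.001  -0.     -0.0015] n 0.0
```

View pics/wrist3.png

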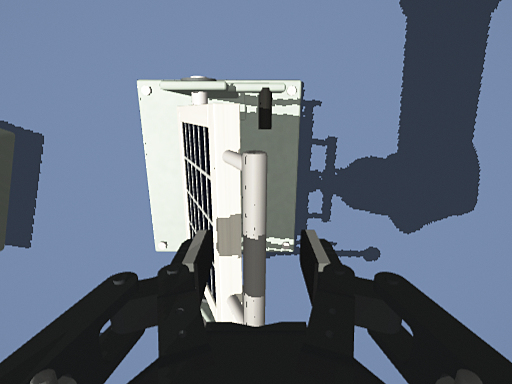

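Call:
play_rows:
  commands:
    - [0,0,0,0]
    - [0,0,0,0]
    - [0,0,0,0]
    - [0,0,0,0]
    - [0,0,0,0]
  claw: 0.004
  force: 25

```text
t: 5.05
eef_pos: [0.4521, 0.2414, 0.3844]
tool_rot: [0.001, -0.085, 0.996, 0.0]
contact_force: [0.2, -1.2, 3.0]
gripper_width: 0.126
```

```bash
python3 - <<'E'
from h import *
p,M,o=pose();print(sl(p).round(4),o["gripper_width"]*85.4,o["contact_force"])
a=np.linspace(1.137,.325,20);y=103*np.cos(a);z=103*np.sin(a)
print(np.c_[np.diff(y),-np.diff(z)].round(1).tolist())
E
```

```text
[0.0006 0.0439 0.3844] 10.7455450850969 [ 0.2012509  -1.16524554  2.95060777]
[[4.0, 1.9], [3.9, 2.1], [3.8, 2.3], [3.7, 2.4], [3.6, 2.6], [3.5, 2.7], [3.3, 2.9], [3.2, 3.0], [3.1, 3.1], [2.9, 3.3], [2.8, 3.4], [2.6, 3.5], [2.5, 3.6], [2.3, 3.7], [2.2, 3.8], [2.0, 3.9], [1.8, 4.0], [1.7, 4.1], [1.5, 4.1]]
```

Call:
play_rows:
  commands:
    - [0,0.004,0.0019,0]
    - [0,0.0039,0.0021,0]
    - [0,0.0038,0.0023,0]
    - [0,0.0037,0.0024,0]
    - [0,0.0036,0.0026,0]
    - [0,0.0035,0.0027,0]
    - [0,0.0033,0.0029,0]
    - [0,0.0032,0.003,0]
    - [0,0.0031,0.0031,0]
    - [0,0.0029,0.0033,0]
    - [0,0.0028,0.0034,0]
    - [0,0.0026,0.0035,0]
    - [0,0.0025,0.0036,0]

```text
t: 6.35
eef_pos: [0.4447, 0.284, 0.3467]
tool_rot: [0.0, -0.085, 0.996, 0.0]
contact_force: [4.1, -3.2, 4.0]
gripper_width: 0.127
```

Call:
play_rows:
  commands:
    - [0,0.0023,0.0037,0]
    - [0,0.0022,0.0038,0]
    - [0,0.002,0.0039,0]
    - [0,0.0018,0.004,0]
    - [0,0.0017,0.0041,0]
    - [0,0.0015,0.0041,0]
    - [0,0,0,0]
    - [0,0,0,0]

```text
t: 7.15
eef_pos: [0.4435, 0.2937, 0.3249]
tool_rot: [0.0, -0.084, 0.996, -0.001]
contact_force: [0.3, -10.7, 20.3]
gripper_width: 0.124
```

```bash
python3 - <<'E'
from h import *
p,M,o=pose();print(sl(p).round(4),o["gripper_width"]*85.4,o["contact_force"])
grab("wrist","4"); grab("side","4")
E
```

```text
[0.0009 0.0969 0.3249] 10.577243912564297 [  0.26758877 -10.6661347   20.30238499]
```

View pics/wrist4.png

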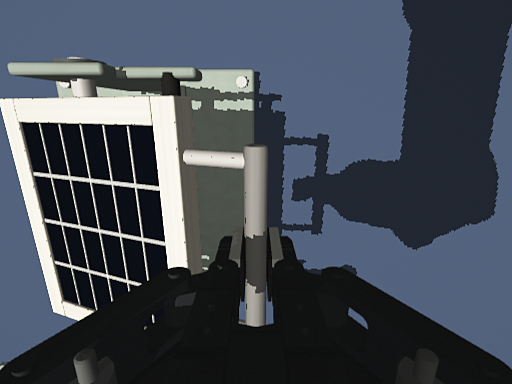

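Call:
play_rows:
  commands:
    - [0,0,0,0]
    - [0,0,0,0]
    - [0,0,0,0]
    - [0,0,-0.01,0]
    - [0,0,-0.02,0]
    - [0,0,-0.04,0]
    - [0,0,-0.05,0]
    - [0,0,0,0]
  claw: 0.028

```text
t: 8.05
eef_pos: [0.444, 0.2962, 0.4504]
tool_rot: [0.005, -0.085, 0.996, 0.004]
contact_force: [1.3, 0.1, -0.9]
gripper_width: 0.323
```

```bash
python3 - <<'E'
from h import *
p,M,o=pose();print(sl(p).round(4),o["gripper_width"]*85.4,o["contact_force"])
d=grab("wrist","5");P=cloud(d);Q=np.array([sl(p) for p in P.reshape(-1,3)])
m=(abs(Q[:,0])<.055)&(abs(Q[:,1]-.097)<.02)&(Q[:,2]>.14)&(Q[:,2]<.2);Q=Q[m];print(len(Q),np.percentile(Q,[2,50,98],axis=0).round(4).tolist())
print(proj(d,sw([0.0,.0968,.1653])),proj(d,sw([0.058,.0968,.1653])),proj(d,sw([-.058,.0968,.1653])))
print("ball",proj(d,sw([.107,.107,.235])))
plan(cw([0,.05,.118+.155+.1]),CY+np.pi/2+1.0)
E
```

```text
[0.0018 0.0993 0.4504] 27.609691219652046 [ 1.33066015  0.12408889 -0.90281769]
1570 [[-0.0525, 0.0791, 0.1605], [-0.0053, 0.0952, 0.1685], [0.0529, 0.1016, 0.1707]]
(np.float64(251.03288039890572), np.float64(182.80436366563742)) (np.float64(251.21991163879358), np.float64(237.4263929667137)) (np.float64(250.81924229261287), np.float64(120.41186223779908))
ball (np.float64(262.78507162710054), np.float64(329.18499322176086))
t 8.1 pos [0.4432 0.2958 0.4472] turn -38.01 shift [ 0.2735 -0.3577  0.0723] n 7.2
```

View pics/wrist5.png

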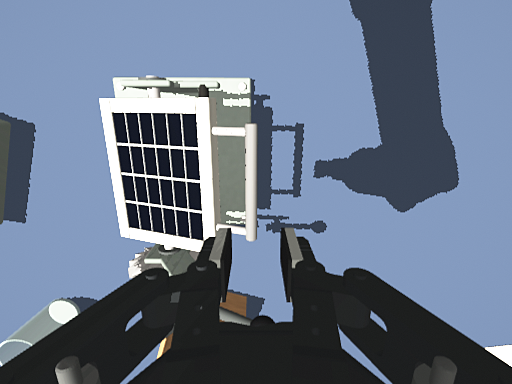

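Call:
play_rows:
  commands:
    - [0,0,0,-7.6]
    - [0,0,0,-7.6]
    - [0,0,0,-7.6]
    - [0,0,0,-7.6]
    - [0,0,0,-7.6]
  claw: 0.05

```text
t: 8.6
eef_pos: [0.4421, 0.2951, 0.4422]
tool_rot: [-0.001, -0.407, 0.913, -0.0]
contact_force: [-0.3, -0.1, -0.6]
gripper_width: 0.589
```

```bash
python3 - <<'E'
from h import *
k=cw([0,.05,.373]);k[:2]+=[.04,.044];plan(k); print(pose()[2]["q"])
E
```

```text
t 8.6 pos [0.4421 0.2951 0.4422] turn 0.0 shift [ 0.214  -0.357   0.0694] n 7.1
[-0.76116888  0.20446866  0.0644381   1.85635877 -0.01513419  1.08354843
  1.71923801]
```

Call:
play_rows:
  commands:
    - [0.0214,-0.0357,0,0]
    - [0.0214,-0.0357,0,0]
    - [0.0214,-0.0357,0,0]
    - [0.0214,-0.0357,0,0]
    - [0.0214,-0.0357,0,0]
    - [0.0214,-0.0357,0,0]
    - [0.0214,-0.0357,0.015,0]
    - [0.0214,-0.0357,0.018,0]
    - [0.0214,-0.0357,0.018,0]
    - [0.0214,-0.0357,0.018,0]
    - [0,0,0,0]
    - [0,0,0,0]

```text
t: 9.8
eef_pos: [0.5626, -0.104, 0.3728]
tool_rot: [-0.001, -0.404, 0.915, 0.001]
contact_force: [-0.2, 1.7, 0.6]
gripper_width: 0.584
```

```bash
python3 - <<'E'
from h import *
d=grab("wrist","6");print(pose()[0],pose()[2]["q"])
print("axis@134",proj(d,cw([0,.05,.134])),"mark",proj(d,cw([.055,.05,.07])),"togg",proj(d,cw([-.023,-.08,.123])))
E
```

```text
[ 0.56279909 -0.10260982  0.3734679 ] [-0.18069591  0.34962432  0.31755616  1.8557717  -0.131723    0.95853603
  2.59947028]
axis@134 (np.float64(254.31784707551046), np.float64(131.74534340036237)) mark (np.float64(208.2773620812397), np.float64(157.08889058849024)) togg (np.float64(175.8787598253739), np.float64(-59.950770032806645))
```

View pics/wrist6.png

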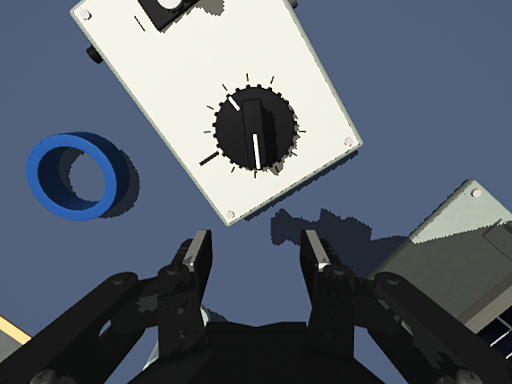

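```bash
python3 - <<'E'
from h import *
d=load("wrist","6");f=d["frame"][70:190,190:320];cv2.imwrite("pics/z6.png",cv2.resize(f,None,fx=5,fy=5,interpolation=cv2.INTER_CUBIC))
g=d["frame"].min(2);m=(g>150).astype(np.uint8);m[:, :245]=0;m[:,270:]=0;m[:125]=0;m[175:]=0
N,l,s,c=cv2.connectedComponentsWithStats(m)
for i in range(1,N):
    if s[i,4]<20: continue
    ys,xs=np.nonzero(l==i);print(s[i],c[i])
    P=np.array([onplane(d,u,v,.134) for u,v in zip(xs,ys)]);L=np.array([cl(p) for p in P])[:,:2]
    w,V=np.linalg.eigh(np.cov(L.T));v=V[:,1];v*=np.sign(v[1]);print("angle",np.arctan2(v[1],v[0]),L.mean(0),L.min(0),L.max(0))
P=cloud(d);L=np.array([cl(p) for p in P.reshape(-1,3)]);mm=(abs(L[:,0])<.04)&(abs(L[:,1]-.05)<.04)&(L[:,2]>.125)
Q=L[mm];print(len(Q),np.median(Q[:,2]),cv2.minAreaRect((Q[:,:2]*1000).astype(np.float32)))
# skirt centre at z .09
mm=(abs(L[:,0])<.05)&(abs(L[:,1]-.05)<.05)&(abs(L[:,2]-.09)<.008);Q=L[mm];print(len(Q),np.median(Q[:,2]),cv2.minEnclosingCircle((Q[:,:2]*1000).astype(np.float32)))
E
```

```text
[253 134   7  35 117] [256.06837607 150.58974359]
angle 1.1122721437867493 [0.00650872 0.06253367] [0.00023605 0.05085008] [0.01312862 0.07496765]
[245 169   9   6  43] [248.8372093  172.06976744]
angle 2.4868905906553387 [0.02017619 0.07341174] [0.0165766  0.06977875] [0.02351697 0.07644115]
[256 169  14   6  59] [262.98305085 172.25423729]
angle 2.637904765945807 [0.01104747 0.07946632] [0.00618472 0.07545671] [0.01634217 0.08316463]
9424 0.286209384307874 ((13.79078483581543, 56.76747512817383), (71.25243377685547, 38.34994125366211), 68.50733184814453)
4013 0.08847483363784808 ((0.7120858430862427, 50.637786865234375), 38.916805267333984)
```

View pics/z6.png

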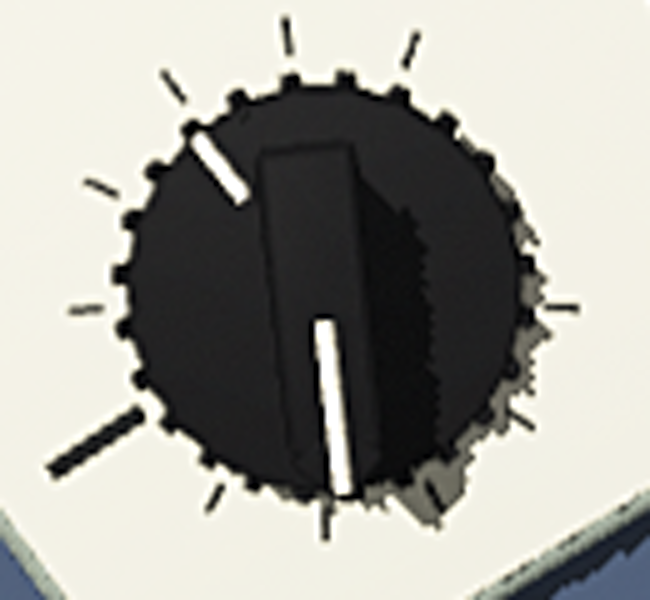

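```bash
python3 - <<'E'
from h import *
plan(cw([.0003,.0503,.276]),CY+1.105+np.pi/2)
E
```

```text
t 9.85 pos [ 0.5628 -0.1026  0.3735] turn -6.04 shift [0.0576 0.0043 0.0975] n 2.0
```

Call:
play_rows:
  commands:
    - [0,0,0,-6.0]
    - [0.0288,0.002,0,0]
    - [0.0288,0.0023,0,0]
    - [0,0,0.025,0]
    - [0,0,0.025,0]
    - [0,0,0,0]
    - [0,0,0,0]

```text
t: 10.55
eef_pos: [0.5258, -0.1458, 0.3248]
tool_rot: [0.0, -0.453, 0.891, 0.0]
contact_force: [0.5, 0.7, 0.6]
gripper_width: 0.578
```

```bash
python3 - <<'E'
from h import *
plan(cw([.0003,.0503,.276]),CY+1.105+np.pi/2);print(pose()[2]["q"])
d=grab("wrist","7")
E
```

```text
t 10.55 pos [ 0.5258 -0.1458  0.3248] turn 0.09 shift [0.0009 0.0002 0.0488] n 1.0
[-0.08497819  0.36836411  0.29993438  1.95937526 -0.14484496  0.83452001
  2.80490286]
```

View pics/wrist7.png

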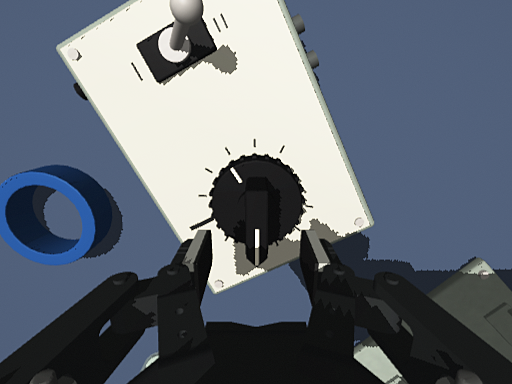

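Call:
play_rows:
  commands:
    - [0,0,0.02,0]
    - [0,0,0.02,0]
    - [0.0009,0,0.0088,0]
    - [0,0,0,0]

```text
t: 11.0
eef_pos: [0.525, -0.1477, 0.2754]
tool_rot: [-0.0, -0.452, 0.892, 0.0]
contact_force: [-0.4, 0.1, -0.4]
gripper_width: 0.588
```

Call:
play_rows:
  commands:
    - [0,0,0,0]
    - [0,0,0,0]
    - [0,0,0,0]
    - [0,0,0,0]
    - [0,0,0,0]
  claw: 0.01
  force: 20

```text
t: 11.5
eef_pos: [0.5246, -0.1474, 0.2765]
tool_rot: [-0.0, -0.452, 0.892, 0.001]
contact_force: [-6.0, 2.8, 8.3]
gripper_width: 0.171
```

```bash
python3 - <<'E'
from h import *
plan(cw([.0003,.0503,.276]),CY+np.pi/2);o=pose()[2];print(o["gripper_width"]*85.4,o["contact_force"],o["torque"])
E
```

```text
t 11.5 pos [ 0.5246 -0.1474  0.2765] turn 63.29 shift [-0.0003  0.001   0.0005] n 0.0
14.611337811251408 [-6.03639747  2.76607879  8.27221848] [ 0.63495942  0.97773376 -0.00190351]
```

Call:
play_rows:
  commands:
    - [0,0,0,7.03]
    - [0,0,0,7.03]
    - [0,0,0,7.03]
    - [0,0,0,7.03]
    - [0,0,0,7.03]
    - [0,0,0,7.03]
    - [0,0,0,7.03]
    - [0,0,0,7.03]
    - [0,0,0,7.03]
    - [0,0,0,0]
    - [0,0,0,0]

```text
t: 12.6
eef_pos: [0.5244, -0.1465, 0.2765]
tool_rot: [-0.001, 0.082, 0.997, 0.002]
contact_force: [-8.4, 6.3, 13.9]
gripper_width: 0.168
```

```bash
python3 - <<'E'
from h import *
plan(cw([.0003,.0503,.276]),CY+np.pi/2);o=pose()[2];print(o["gripper_width"]*85.4,o["contact_force"],o["torque"])
E
```

```text
t 12.6 pos [ 0.5244 -0.1465  0.2765] turn 0.06 shift [-0.0007  0.0002  0.0005] n 0.0
14.344601216366234 [-8.38353858  6.26234675 13.86448909] [ 1.11313196  1.51444725 -0.01798875]
```

Release, rise, look.

Call:
play_rows:
  commands:
    - [0,0,0,0]
    - [0,0,0,0]
    - [0,0,0,0]
    - [0,0,-0.02,0]
    - [0,0,-0.03,0]
    - [0,0,-0.04,0]
    - [-0.03,0,0,0]
    - [-0.03,0,0,0]
    - [0,0,0,0]
    - [0,0,0,0]
  claw: 0.045

```text
t: 13.6
eef_pos: [0.5842, -0.1581, 0.365]
tool_rot: [-0.0, 0.083, 0.997, -0.0]
contact_force: [0.0, -0.8, 0.2]
gripper_width: 0.528
```

```bash
python3 - <<'E'
from h import *
d=grab("wrist","8");print(pose()[0])
x0,y0=[int(v) for v in proj(d,cw([0,.05,.1]))];x0-=75;y0=max(0,y0-70);print(x0,y0)
cv2.imwrite("pics/z8.png",cv2.resize(d["frame"][y0:y0+120,x0:x0+150],None,fx=5,fy=5,interpolation=cv2.INTER_CUBIC))
print("axis@134",proj(d,cw([0,.05,.134])),"mark",proj(d,cw([.055,.05,.07])),"tog",proj(d,cw([-.023,-.08,.123])))
E
```

```text
[ 0.58355371 -0.15820598  0.36500463]
182 54
axis@134 (np.float64(257.5168933710739), np.float64(127.08999084662449)) mark (np.float64(257.0352069585852), np.float64(179.58575757749497)) tog (np.float64(78.31387579719191), np.float64(93.35728244142965))
```

View pics/z8.png

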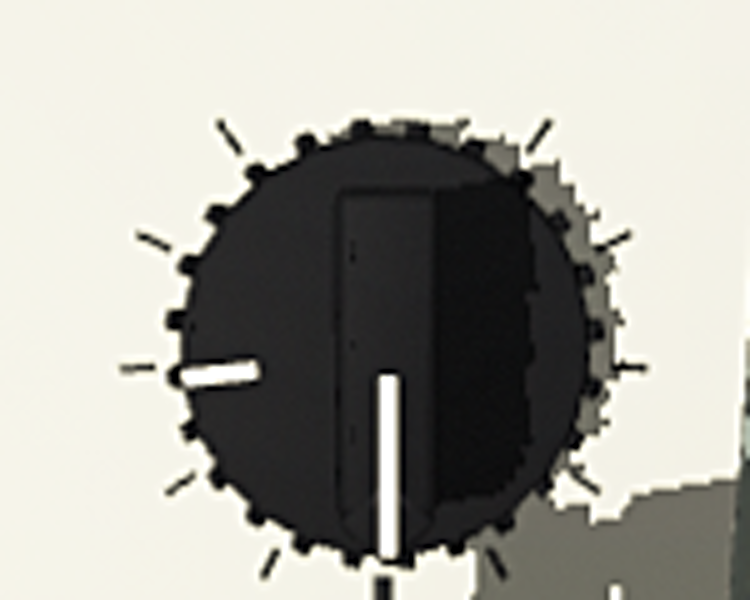

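View pics/wrist8.png

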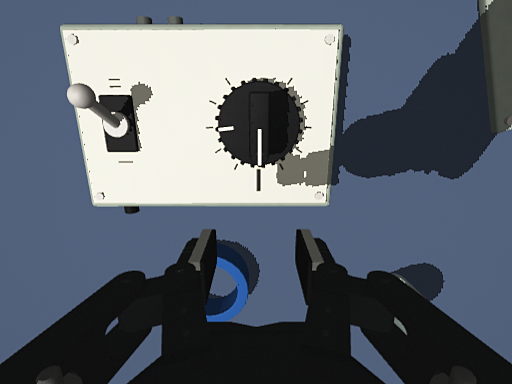

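```bash
python3 - <<'E'
from h import *
for t,o,i in(("6",(230,97.5),(238.7,110)),("8",(218.6,129.4),(233.2,128))):
    d=load("wrist",t);a=cl(onplane(d,*o,.09));b=cl(onplane(d,*i,.09));print(t,a.round(4),b.round(4),np.arctan2(*(a-b)[[1,0]]),"from axis",np.arctan2(a[1]-.0503,a[0]))
d=load("wrist","8");print("fine",[cl(onplane(d,u/5+182,v/5+54,.134)).round(4).tolist() for u,v in((388,378),(388,555))], cl(onplane(d,258,180,.07)))
print("toggle",cl(onplane(d,80,95,.123)))
plan(cw([-.064,-.08,.365]),CY+np.pi/2)
E
```

```text
6 [0.004  0.0168 0.09  ] [0.0034 0.0296 0.09  ] -1.5268295157384468 from axis -1.45326085237888
8 [0.0048 0.0164 0.09  ] [0.0036 0.0291 0.09  ] -1.4763642895479308 from axis -1.4291385147769409
fine [[0.0017, 0.0515, 0.134], [0.0274, 0.0516, 0.134]] [0.05542321 0.05095979 0.07      ]
toggle [-0.0218759 -0.0789845  0.123    ]
t 13.65 pos [ 0.5836 -0.1582  0.365 ] turn -0.04 shift [ 0.1239 -0.1284  0.0002] n 2.6
```

Call:
play_rows:
  commands:
    - [0.0248,-0.0257,0,0]
    - [0.0248,-0.0257,0,0]
    - [0.0248,-0.0257,0,0]
    - [0.0248,-0.0257,0,0]
    - [0.0247,-0.0256,0,0]
    - [0,0,0,0]
    - [0,0,0.025,0]
    - [0,0,0.025,0]
    - [0,0,0.02,0]
    - [0,0,0.01,0]
    - [0,0,0,0]
  claw: 0

```text
t: 14.75
eef_pos: [0.4401, -0.2635, 0.2845]
tool_rot: [-0.001, 0.083, 0.997, 0.0]
contact_force: [-0.2, -0.0, 0.4]
gripper_width: -0.0
```

```bash
python3 - <<'E'
from h import *
p,M,o=pose();print(cl(p),o["contact_force"],o["gripper_width"]);grab("side","9");d=grab("wrist","9")
f=load("side","9")["frame"][120:220,230:370];cv2.imwrite("pics/z9.png",cv2.resize(f,None,fx=5,fy=5))
E
```

```text
[-0.06421057 -0.07922894  0.28446567] [-0.17053643 -0.01468315  0.42176735] -0.0003493662851156572
```

View pics/z9.png

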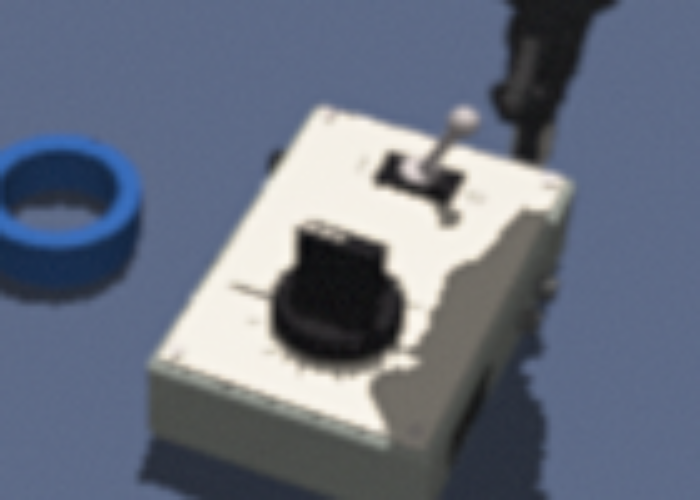

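Call:
play_rows:
  commands:
    - [-0.008,0,0,0]
    - [-0.008,0,0,0]
    - [-0.008,0,0,0]
    - [-0.008,0,0,0]
    - [-0.008,0,0,0]
    - [-0.008,0,0,0]
    - [-0.006,0,0,0]
    - [-0.006,0,0,0]
    - [-0.004,0,0,0]
    - [0,0,0,0]

```text
t: 15.85
eef_pos: [0.5045, -0.2746, 0.2853]
tool_rot: [0.0, 0.083, 0.997, -0.0]
contact_force: [-0.3, 0.2, -1.0]
gripper_width: 0.006
```

Call:
play_rows:
  commands:
    - [-0.003,0,0,0]
    - [-0.002,0,0,0]
    - [0,0,0,0]

```text
t: 16.15
eef_pos: [0.5074, -0.2754, 0.2851]
tool_rot: [-0.002, 0.083, 0.997, 0.001]
contact_force: [-6.0, 0.9, 3.6]
gripper_width: 0.001
```

Call:
play_rows:
  commands:
    - [-0.002,0,0,0]
    - [-0.001,0,0,0]
    - [0,0,0,0]

```text
t: 16.45
eef_pos: [0.5084, -0.2759, 0.285]
tool_rot: [-0.004, 0.084, 0.996, 0.002]
contact_force: [-13.8, 4.5, 11.3]
gripper_width: -0.0
```

Call:
play_rows:
  commands:
    - [0.01,0,0,0]
    - [0.02,0,0,0]
    - [0.03,0,0,0]
    - [0,0,-0.03,0]
    - [0,0,-0.05,0]
    - [-0.03,0.02,-0.03,0]
    - [-0.03,0.02,0,0]
    - [-0.03,0.02,0,0]
    - [-0.03,0.02,0,0]
    - [-0.02,0,0,0]
    - [0,0,0,0]
    - [0,0,0,0]

```text
t: 17.65
eef_pos: [0.6036, -0.2106, 0.3954]
tool_rot: [-0.0, 0.083, 0.997, -0.0]
contact_force: [-0.7, 0.5, 0.3]
gripper_width: -0.002
```

```bash
python3 - <<'E'
from h import *
d=grab("wrist","10");grab("scene","10");grab("side","10")
print("on",proj(d,cw([.023,-.08,.123])),"off",proj(d,cw([-.023,-.08,.123])));print(pose()[2]["contact_force"])
for n,b in(("scene",(120,120,270,115)),("side",(200,130,160,220))):
    x,y,w,h=b;k=min(800/w,600/h);cv2.imwrite(f"pics/{n}10z.png",cv2.resize(load(n,"10")["frame"][y:y+h,x:x+w],None,fx=k,fy=k,interpolation=cv2.INTER_CUBIC))
E
```

```text
on (np.float64(161.5230583978694), np.float64(117.73484150680424)) off (np.float64(155.81795314406386), np.float64(58.333317600516665))
[ 0.35120405 -0.60267935  0.31025835]
```

View pics/wrist10.png

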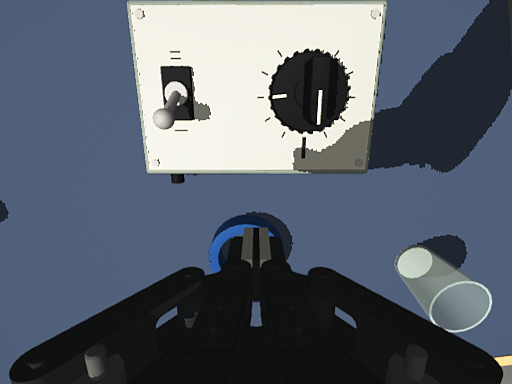

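View pics/side10z.png

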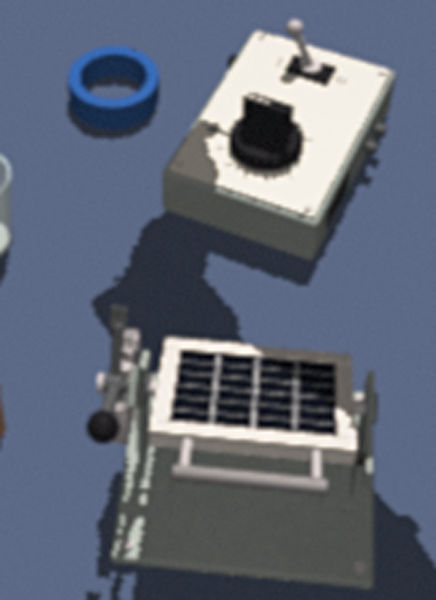

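```bash
python3 - <<'E'
from station import bot
print(bot.hand_in())
E
```

```text
the job is handed in; nothing more can be done
None
```

The rig is set for the next lamp run, and I handed the job in after about 18 s of robot time. The hand-in gives no verdict.

I pushed the pawl over with the closed fingers, then pinched the handle bar and followed its arc down onto the stop. Next I turned the fine knob about 63° clockwise, and last I pushed the toggle over, away from the robot.

Last checks:
- **Pawl:** it lies flipped over towards +y. In the wrist picture the ball was within 2 pixels of its fully flipped place, and it was still over in the last side view.
- **Panel:** about 20 N built up at the stop. Afterwards the bar measured about 165 mm up, which puts the panel at about 0 rad.
- **Fine knob:** the pointer measured about 0.004 rad from the long mark, before the toggle push. Afterwards I only looked at it, and nothing seemed to have moved.
- **Outer knob:** its rim mark measured within 1 mm of where it was before I gripped the fine knob.
- **Toggle:** it came up hard against its stop, with about 14 N at the finger. The ball showed within 3 pixels of its "on" position.
- **Beaker, box and tape roll:** no contact force or shift noticed, but I did not measure their positions. The box is out of the last views I looked at.
- **Arm:** clear of everything, with contact force under 1 N.

No check failed. The two-view and wrist-camera measurements agreed with the given sizes to about 2 to 5 mm, apart from the panel's pixel width in one side view, where part of the base was hidden. My first two-view reading of the knob angle was about 1.0 rad and came from the wrong end of the bar. The closer wrist-camera reading of 1.11 rad replaced it before I gripped the knob.

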